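# Board tester: tray home, two-button start

## Robot

A 6-joint arm with a two-finger parallel gripper is mounted at the origin on the work surface. World frame = base frame: x ahead of the robot, y to its left, z up, the work surface at z = 0. Lengths are in m, angles in degrees, forces in N, time in s.
With the tool pointing down it reaches from about 0.3 to 0.75 m from the base axis. Payload 8.5 kg.
Tool frame: the origin (TCP) lies between the finger pads; the fingertips stand 17 mm ahead of it and the grasp point (between the pads) lies 2 mm behind it; z points along the fingers, y is the direction in which the jaws open and shut (so a half turn about z gives the same grasp; the last joint's range is limited). The gripper opens to 85 mm and grips with 20 to 120 N. Pads are 22 mm wide; open, the fingers measure 114 mm over their backs; the gripper's body (76 mm by 85 mm) begins 54 mm behind the grasp point. The pads swing forward as they close: fully open they stand 13 mm farther back than shut.
Start: joints at [-77.596, 21.807, 74.336, -0, 83.858, -12.336], TCP at [0.23, -0.5, 0.248] pointing down, gripper open.
Joint ranges: [-178.18, 178.18], [-50.72, 133.34], [12.68, 142.11], [-81.47, 261.47], [9.98, 163.14], [-165.26, 165.26]. Speed limits (degrees/s): [136.94, 136.94, 180, 180, 180, 180].

## Interface

Orientations are given as a 3x3 rotation matrix whose columns are the frame's x, y, z axes.
In Python, from rig import readout, eyes, env gives the robot as it stands.
- The arm moves only by the tool arm_command, never from a script. Its argument "rows" is text: rows parted by semicolons, each of 7 numbers parted by spaces: the closure, from 0 (fully open) to 1 (shut), then the shift along the tool's x, y, z in mm, then the turn, a rotation vector about the tool's x, y, z in degrees. In form: grip dx dy dz rx ry rz; .... A call has 1 to 5 rows; each row shifts and turns the commanded pose from where the row before left it, along the tool's axes as they then stand; what a row does not reach is not made up. A row lasts 1/12 s, in which the tool goes at most 41.7 mm and 7.16 degrees, less where a joint would pass 70% of its speed; a pose out of reach is approached as far as the arm can. A call with a gripper value outside its range is refused whole. The fingers move at their own pace and stop on an object; "squeeze" is the grip in N (left out, the last holds). Time passes only in rows, so rows that do not move let the fingers close. It gives the time, the measured TCP pose, the force and the opening at its end, in the units of the state.
- readout.observe(): the state, without advancing time (a new reading comes with each control period).
- eyes.get_image(name): name is "scene" or "top" or "wrist"; returns the picture (384x512x3 uint8, red, green, blue); there is no depth.
- eyes.camera_model(name): a dict with "mtx" (3x3 intrinsics, pixels), "view" (4x4, takes a point from world to camera coordinates). Camera axes: x right, y up, looking along -z (the intrinsics and any distortion apply to the point x, -y, -z); pixel columns grow to the right and rows downward; lengths in m; the calibration is good to about 2 mm. A picture is of the moment at which its call begins: read the wrist's pose just before it. camera_model takes no time and is no camera call; for the wrist camera it gives the pose at the moment of the call.
- env.close_job(): hands the job in, once; it reports no verdict.
The state is a dict: "time_s": time; "q": joint angles; "qvel": joint speeds; "joint_efforts": joint torques, N m; "position": TCP position; "tool_rot": TCP orientation; "ft_force": force on the tool from outside, world axes, zero at the start; "wrist_torque": the same for the moment, N m; "grip_width": finger opening in m.
Only numpy, scipy, OpenCV 4.12 (cv2) and the standard library are available. Lean on these libraries where they do the work, as an engineer would, in place of code of your own. Each camera call takes 0.05 s, during which the arm holds its last target. There are 200 camera calls.

## Task

Push the blue front of the board tester's tray with your fingertips until the tray is fully home under the hood. Then press the console's two green start buttons fully down together, one fingertip on each, keep both down for at least three seconds, and let go so that they spring back up. Do not press the red stop button, pick nothing up, and leave the other things on the bench where they are.

Things in the scene. Friction and masses are not known exactly. Their poses are not given: they have to be found in the camera images.
- tester: Board tester, fixed to the bench: dark base plate 300 mm (x) by 160 mm (y), 10 mm thick, with a cream hood 77 mm tall over its far half. Origin: centre of the underside. Its x axis is the way the tray goes in.
- tray (a joint): Aluminium tray carrying a green circuit board, sliding in the tester: joint value in m, 0 = fully out, 0.09 = fully home against its stop. It moves along the tester's +x, needs about 2 N, and stays where it is left.
- tray_face (a point): Centre of the near, outer side of the blue upright plate at the tray's front end, the face to push; the point moves with the tray. The plate is 110 mm wide (y), 43 mm tall (12 to 55 mm above the bench, this point at 35 mm) and 10 mm thick. Axes are the tester's: push along this +x. In front of it there is free bench, or, as the tray goes in, the 10 mm base plate with guide rails 22 mm high along its two sides; at home this face is 60 mm short of the hood.
- console: Grey start console, fixed to the bench: box 170 mm (x) by 180 mm (y) by 50 mm tall. Origin: centre of the underside. The start pair lies 35 mm to -x of its middle, the buttons 60 mm apart along its y axis.
- start_left (a joint): Green push-button cap, the +y one of the console's start pair: joint value in m, 0 = up, 0.006 = fully down (moves straight down). Round cap 28 mm across in a steel collar 44 mm across that tops out 10 mm below the raised cap and 4 mm below the pressed one. Springy: starts to move at 1.5 N, fully down at 5 N (so the pair takes 10 N), and comes back up by itself.
- start_right (a joint): Green push-button cap, the -y one of the console's start pair: joint value in m, 0 = up, 0.006 = fully down (moves straight down). Round cap 28 mm across in a steel collar 44 mm across that tops out 10 mm below the raised cap and 4 mm below the pressed one. Springy: starts to move at 1.5 N, fully down at 5 N (so the pair takes 10 N), and comes back up by itself.
- start_left_top (a point): Centre of the top of the left (+y) green start button, 72 mm above the bench when up; moves with the cap. Axes are the console's. 60 mm from the right one, centre to centre, with 32 mm clear between the caps.
- start_right_top (a point): The same for the right (-y) green start button.
- stop (a joint): Red stop button on a yellow collar, on the console: joint value in m, 0 = up, 0.006 = fully down. Not to be pressed.
- stop_top (a point): Centre of the top of the red stop button, cap 30 mm across, 72 mm above the bench, 80 mm to the console's +x and 50 mm to its -y from the middle of the start pair.
- screwdriver: Orange-handled screwdriver, 190 mm long along its x, lying loose on the bench. Leave alone.
- mug: White mug, 76 mm across, 90 mm tall, origin at its foot. Leave alone.
- multimeter: Yellow multimeter, 150 x 75 x 32 mm, lying loose. Leave alone.
- spool: Blue spool, 56 mm across, 44 mm tall, standing loose. Leave alone.
- screw_jar: Small amber jar, 36 mm across, 45 mm tall, standing loose on top of the console, 80 mm to its +x and 50 mm to its +y from the middle of the start pair. Leave alone.
- spare_board: Spare green circuit board, 90 x 70 mm, lying loose on the tester's hood (77 mm up). Leave alone.
- terminal_block: Grey terminal block, 100 x 26 x 24 mm, lying loose far out on the bench. Leave alone.

How it is judged (in metres and radians):
On the way, in this order (a step that is already met when the one before it is completed fails the run):
1. the tray is fully home (value of joint tray above 0.086 m), for 0.2 s.
2. both start buttons are held down together for three seconds, the tray home (value of joint each of start_left, start_right above 0.0045 m and value of joint tray above 0.085 m), for 3 s.
At the end, for the whole second after the job is handed in: The tray is home (joint over 85 mm of 90), after both green buttons were held at least 4.5 mm of their 6 mm down for 3 s; at the end all buttons are up (under 1 mm) and every loose thing is within 30 mm of where it stood (value of joint tray above 0.085 m and value of joint each of start_left, start_right, stop below 0.001 m and distance of each of screwdriver, mug, multimeter, spool, screw_jar, spare_board, terminal_block from where it was at the start of the episode below 0.03 m); the robot touches nothing.
It fails at once if one start button pressed down (over 4.5 mm) while the other is still up (under 1 mm) ((value of joint start_left above 0.0045 m and value of joint start_right below 0.001 m) or (value of joint start_right above 0.0045 m and value of joint start_left below 0.001 m)).
It fails at once if the red stop button pressed (over 2 mm) (value of joint stop above 0.002 m).
It fails at once if a loose thing lifted, carried or knocked more than 30 mm from its place (distance of any of screwdriver, mug, multimeter, spool, screw_jar, spare_board, terminal_block from where it was at the start of the episode above 0.03 m).
It also fails if it takes over 56 s, if anything falls off the work surface, if the arm or the gripper's body presses on something with over 40 N, if the wrist force passes 120 N, or if a joint passes its speed limit or range.

## Working session

There is one attempt and no reset: what is moved stays moved. The work goes in short steps, Python scripts to look and compute and a tool call to move; the robot and the scene stay as the last step left them, time stands still between calls to the robot, and variables do not carry over. Pictures are saved under pics/ and viewed, about 8 in all and at most 12, crops included, and the job is handed in when it is done.

Besides the shell and the picture viewer there is one more tool, called as name(argument=value, ...), one argument or row to a line, values as JSON. arm_command: Moves the arm, as the interface text tells. Its arguments: {"type":"object","properties":{"rows":{"type":"string"},"squeeze":{"type":"number"}},"required":["rows"]}

```bash
ls; mkdir -p pics
python3 - <<'E'
from rig import readout, eyes, env
import cv2
s=readout.observe(); print(s)
for n in ("scene","top"):
    im=eyes.get_image(n); cv2.imwrite(f"pics/{n}0.png",cv2.resize(im[:,:,::-1],(800,600),interpolation=cv2.INTER_CUBIC)); cv2.imwrite(f"pics/raw_{n}.png",im[:,:,::-1])
    print(eyes.camera_model(n))
E
```

```text
pics
{'time_s': 0.0, 'q': array([-7.75962359e+01,  2.18412024e+01,  7.43849753e+01,  5.40675606e-04,
        8.38582913e+01, -1.23364218e+01]), 'qvel': array([-0.03718017, -0.05724101,  0.04764744, -0.00558372, -0.00146292,
        0.09942698]), 'joint_efforts': array([ 2.20792003e-06, -4.48459375e+01, -2.31280196e+01, -2.28024805e-04,
        4.69398190e-03, -1.79274230e-05]), 'position': array([ 0.2301124 , -0.49925118,  0.24770847]), 'tool_rot': array([[ 9.08215348e-01,  4.18503032e-01, -3.07507208e-04],
       [ 4.18503020e-01, -9.08214261e-01,  1.44186485e-03],
       [ 3.24142379e-04, -1.43821648e-03, -9.99998913e-01]]), 'ft_force': array([ 0.46292796, -0.60474428, -0.75006422]), 'wrist_torque': array([-0.00665316, -0.02441653, -0.03985982]), 'grip_width': 0.08555702951565117}
{'mtx': array([[435.76938013,   0.        , 249.46798305],
       [  0.        , 435.76938013, 189.87822697],
       [  0.        ,   0.        ,   1.        ]]), 'view': array([[-3.34510363e-01,  9.42391964e-01, -4.51422547e-04,
         2.20282523e-01],
       [-7.81292175e-01, -2.77058651e-01,  5.59304068e-01,
         4.10824764e-01],
       [ 5.26958589e-01,  1.87445700e-01,  8.28962457e-01,
        -1.60117475e+00],
       [ 0.00000000e+00,  0.00000000e+00,  0.00000000e+00,
         1.00000000e+00]])}
{'mtx': array([[389.08148371,   0.        , 259.15951359],
       [  0.        , 389.08148371, 190.9708838 ],
       [  0.        ,   0.        ,   1.        ]]), 'view': array([[ 0.01992528, -0.9996632 ,  0.01662714, -0.03792367],
       [ 0.99862   ,  0.02070723,  0.04826285, -0.59301425],
       [-0.0485909 ,  0.01564255,  0.99869627, -1.32767962],
       [ 0.        ,  0.        ,  0.        ,  1.        ]])}
```

View pics/top0.png

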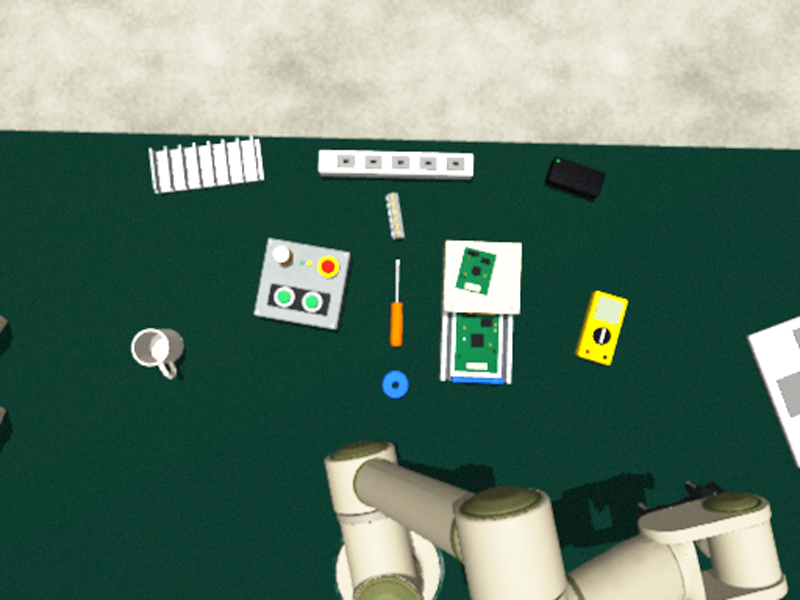

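View pics/scene0.png

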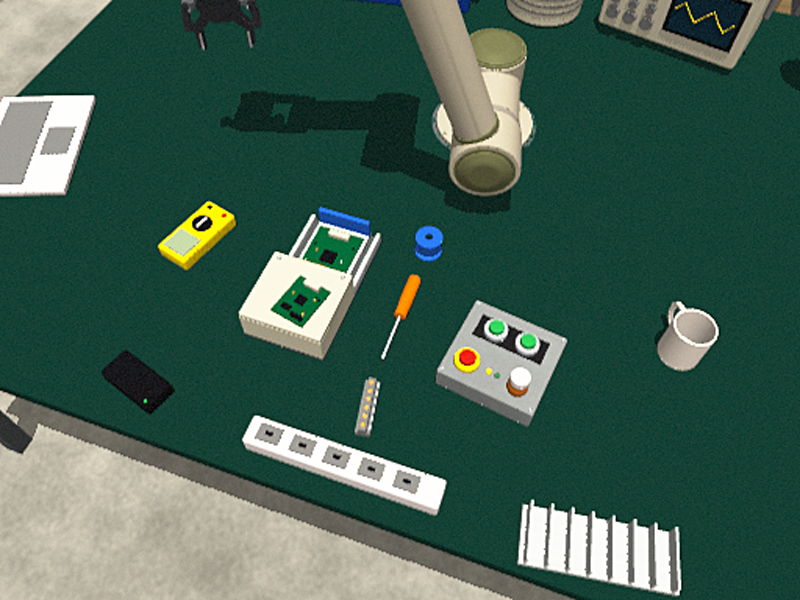

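The top view shows the tester, its tray out towards the robot with the blue front at about (477,380). The console's green caps are at (285,297) and (313,301), the red stop at (328,266) and the jar at (281,255). I'll segment those for exact pixels.

```bash
cat > h.py <<'E'
import numpy as np, cv2
def ray(cm,uv,z):
    K,V=cm["mtx"],cm["view"]; d=np.linalg.inv(K)@[uv[0],uv[1],1]; d=V[:3,:3].T@(d*[1,-1,-1]); c=-V[:3,:3].T@V[:3,3]
    return c+d*(z-c[2])/d[2]
def proj(cm,p):
    V=cm["view"]; q=(V[:3,:3]@p+V[:3,3])*[1,-1,-1]; q=cm["mtx"]@q; return q[:2]/q[2]
def blobs(im,lo,hi,amin=15):
    m=cv2.inRange(cv2.cvtColor(im,cv2.COLOR_BGR2HSV),lo,hi)
    n,l,st,c=cv2.connectedComponentsWithStats(m)
    return [(st[i],c[i].round(2),cv2.minAreaRect(np.argwhere(l==i)[:,::-1].astype(np.float32))) for i in range(1,n) if st[i][4]>=amin]
E
python3 - <<'E'
from h import *; from rig import eyes
for n in ("top","scene"):
    im=cv2.imread(f"pics/raw_{n}.png"); cm=eyes.camera_model(n)
    for nm,lo,hi,z in (("green",(60,120,120),(85,255,255),.072),("red",(0,200,150),(4,255,255),.072),("blue",(100,180,90),(120,255,255),.055)):
        for st,c,r in blobs(im,lo,hi):
            print(n,nm,st,c,np.round(ray(cm,c,z),4),r if nm=="blue" else "")
im=cv2.imread("pics/raw_top.png")[145:260,155:345]; cv2.imwrite("pics/crop.png",cv2.resize(im,None,fx=4.2,fy=4.2,interpolation=cv2.INTER_CUBIC))
E
```

```text
top green [292 159  25  29 360] [304.09 173.01] [ 0.6536 -0.1728  0.072 ] 
top green [178 186   7   8  46] [181.13 189.5 ] [0.5904 0.232  0.072 ] 
top green [196 189   7   8  45] [199.09 192.71] [0.581  0.1727 0.072 ] 
top green [291 202  28  36 684] [304.09 220.3 ] [ 0.4972 -0.175   0.072 ] 
top red [206 167   8   7  44] [209.48 170.05] [0.6567 0.1405 0.072 ] 
top blue [244 237  18  18 251] [252.57 245.55] [ 0.4097 -0.007   0.055 ] ((252.5, 245.5), (17.0, 17.0), 90.0)
top blue [289 241  34   5 114] [305.98 243.3 ] [ 0.4205 -0.1847  0.055 ] ((305.4921569824219, 243.24168395996094), (33.1118049621582, 3.417576789855957), 1.8476102352142334)
scene green [313 205  10   9  66] [317.73 209.  ] [0.5835 0.1731 0.072 ] 
scene green [334 214   9   9  68] [337.87 217.84] [0.5925 0.2319 0.072 ] 
scene red [295 225   9   8  51] [298.73 228.33] [0.6594 0.1404 0.072 ] 
scene blue [235   0  22   3  33] [247.3    0.42] [-0.3011 -0.35    0.055 ] ((245.59405517578125, 0.05940604209899902), (21.09478759765625, 1.9900743961334229), 5.710592269897461)
scene blue [293   0   8   7  43] [296.53   2.7 ] [-0.353  -0.1561  0.055 ] ((296.5, 3.0), (6.0, 7.0), 90.0)
scene blue [204 132  33  19 305] [220.22 140.86] [ 0.4321 -0.1773  0.055 ] ((220.18310546875, 140.87738037109375), (35.496524810791016, 8.91645622253418), 16.389541625976562)
scene blue [265 144  19  24 339] [273.9  155.41] [ 0.4313 -0.0016  0.055 ] ((274.0492248535156, 155.45901489257812), (17.382862091064453, 22.996078491210938), 5.19442892074585)
```

View pics/crop.png

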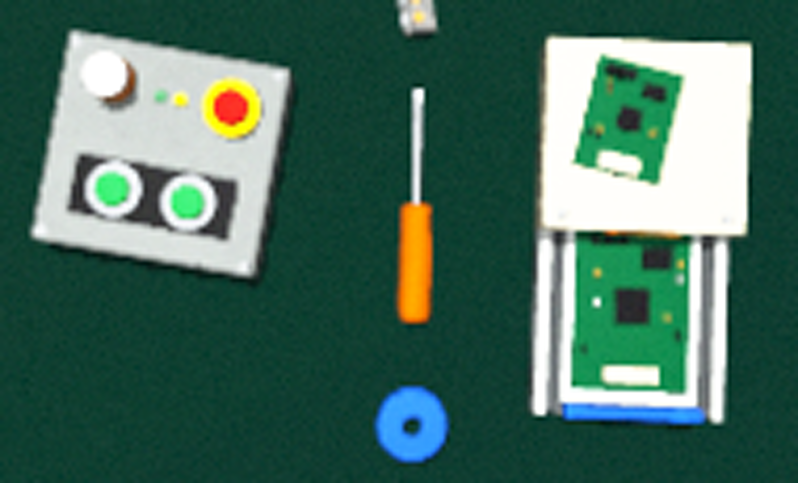

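Caps at z = 72 mm: left (0.591, 0.232), right (0.582, 0.173). They are 60 mm apart, and the stop is where the layout predicts. Console yaw is about -9°. The tray plate top is centred at about (0.42, -0.184), with tester yaw about -1°.

Next I turn the tool to yaw -1°, shut the fingers and move in front of the tray.

arm_command(
  rows="1 0 0 0 0 0 6.4; 1 0 0 0 0 0 6.4; 1 0 0 0 0 0 6.4; 1 0 0 0 0 0 6.4; 1 0 0 0 0 0 0",
  squeeze=20,
)

```text
time_s: 0.52
position: [0.2301, -0.4994, 0.248]
tool_rot: [[1.0, -0.019, -0.0], [-0.019, -1.0, 0.001], [-0.0, -0.001, -1.0]]
ft_force: [-1.2, -0.4, 0.6]
grip_width: 0.0253
```

arm_command(
  rows="1 14 -35 0 0 0 0; 1 14 -35 0 0 0 0; 1 14 -35 0 0 0 0; 1 14 -35 0 0 0 0; 1 14 -35 0 0 0 0",
)

```text
time_s: 0.93
position: [0.303, -0.3238, 0.2481]
tool_rot: [[1.0, -0.012, -0.0], [-0.012, -1.0, 0.0], [-0.0, -0.0, -1.0]]
ft_force: [0.7, -0.3, 0.2]
grip_width: -0.0002
```

arm_command(
  rows="1 14 -35 0 0 0 0; 1 14 -35 0 0 0 0; 1 14 -35 0 0 0 0; 1 14 -35 0 0 0 0; 1 0 0 0 0 0 0",
)

```text
time_s: 1.35
position: [0.3619, -0.1813, 0.2484]
tool_rot: [[1.0, -0.006, 0.0], [-0.006, -1.0, 0.002], [0.0, -0.002, -1.0]]
ft_force: [0.0, 0.1, 0.5]
grip_width: 0.0001
```

Run:
```python
from h import *; from rig import eyes,readout
s=readout.observe(); print(s["time_s"],s["position"],s["tool_rot"].round(3),s["ft_force"],s["grip_width"])
w=eyes.get_image("wrist")
cv2.imwrite("pics/w1.png",w[:,:,::-1])
cm=eyes.camera_model("wrist")
for st,c,r in blobs(w[:,:,::-1].copy(),(100,180,90),(120,255,255)): print(st,c,ray(cm,c,.055),r)
```

```text
1.35 [ 0.36187613 -0.18128775  0.2484103 ] [[ 1.    -0.006  0.   ]
 [-0.006 -1.     0.002]
 [ 0.    -0.002 -1.   ]] [0.00818668 0.10452077 0.47209541] 0.00013971601051294041
[217 119  32   1  32] [232.5 119. ] [ 0.42534592 -0.15559233  0.055     ] ((232.5, 119.0), (31.0, 0.0), 180.0)
[265 120  37   1  37] [283. 120.] [ 0.423878   -0.21355434  0.055     ] ((283.0, 120.0), (36.0, 0.0), 180.0)
```

View pics/w1.png

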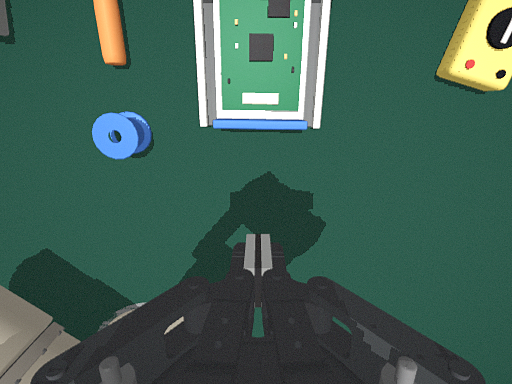

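The wrist view shows the shut fingers (258,240) in line with the blue front (215–307, row 125). I descend to TCP z of about 50 mm and start the push.

arm_command(
  rows="1 0 4 40 0 0 0; 1 0 0 40 0 0 0; 1 0 0 40 0 0 0; 1 0 0 40 0 0 0; 1 0 0 38 0 0 0",
)

```text
time_s: 1.82
position: [0.3603, -0.1912, 0.0487]
tool_rot: [[1.0, -0.013, 0.0], [-0.013, -1.0, -0.001], [0.0, 0.001, -1.0]]
ft_force: [1.2, -0.0, -0.8]
grip_width: -0.0001
```

arm_command(
  rows="1 10 0 0 0 0 0; 1 10 0 0 0 0 0; 1 8 0 0 0 0 0; 1 7 0 0 0 0 0; 1 7 0 0 0 0 0",
)

```text
time_s: 2.23
position: [0.4045, -0.1916, 0.0522]
tool_rot: [[1.0, -0.014, 0.003], [-0.014, -1.0, -0.003], [0.003, 0.003, -1.0]]
ft_force: [-2.1, 0.6, 0.2]
grip_width: 0.0001
```

arm_command(
  rows="1 7 0 0 0 0 0; 1 7 0 0 0 0 0; 1 7 0 0 0 0 0; 1 7 0 0 0 0 0; 1 7 0 0 0 0 0",
)

```text
time_s: 2.65
position: [0.4384, -0.1915, 0.0505]
tool_rot: [[1.0, -0.015, -0.0], [-0.015, -1.0, 0.0], [-0.0, -0.0, -1.0]]
ft_force: [-3.2, -0.4, 1.7]
grip_width: -0.0002
```

arm_command(
  rows="1 8 0 0 0 0 0; 1 8 0 0 0 0 0; 1 8 0 0 0 0 0; 1 8 0 0 0 0 0; 1 8 0 0 0 0 0",
)

```text
time_s: 3.07
position: [0.4786, -0.1923, 0.0503]
tool_rot: [[1.0, -0.015, -0.0], [-0.015, -1.0, -0.0], [-0.0, 0.0, -1.0]]
ft_force: [-3.4, -1.5, 2.6]
grip_width: 0.0001
```

arm_command(
  rows="1 4 0 0 0 0 0; 1 3 0 0 0 0 0; 1 2 0 0 0 0 0; 1 2 0 0 0 0 0; 1 0 0 0 0 0 0",
)

```text
time_s: 3.48
position: [0.4891, -0.1923, 0.0503]
tool_rot: [[1.0, -0.015, 0.0], [-0.015, -1.0, 0.0], [0.0, -0.0, -1.0]]
ft_force: [-0.9, 0.4, 0.6]
grip_width: -0.0001
```

arm_command(
  rows="1 1 0 0 0 0 0; 1 1 0 0 0 0 0; 1 1 0 0 0 0 0; 1 1 0 0 0 0 0; 1 1 0 0 0 0 0",
)

```text
time_s: 3.9
position: [0.4932, -0.1923, 0.0502]
tool_rot: [[1.0, -0.015, -0.002], [-0.015, -1.0, 0.0], [-0.002, -0.0, -1.0]]
ft_force: [-11.5, -1.9, 5.2]
grip_width: -0.0001
```

arm_command(
  rows="1 1 0 0 0 0 0; 1 0 0 0 0 0 0; 1 0 0 0 0 0 0; 1 0 0 0 0 0 0; 1 0 0 0 0 0 0",
)

```text
time_s: 4.32
position: [0.4932, -0.1923, 0.0503]
tool_rot: [[1.0, -0.015, -0.004], [-0.015, -1.0, 0.001], [-0.004, -0.001, -1.0]]
ft_force: [-10.1, -2.8, 5.6]
grip_width: 0.0002
```

Run:
```python
from h import *; from rig import eyes
w=eyes.get_image("scene")[:,:,::-1]; cm=eyes.camera_model("scene")
cv2.imwrite("pics/s2.png",cv2.resize(w[110:250,120:320],None,fx=4,fy=4,interpolation=cv2.INTER_CUBIC))
for st,c,r in blobs(w.copy(),(100,180,60),(120,255,255)): print(st,c,ray(cm,c,.055))
```

```text
[278   1  10   6  32] [282.03   4.  ] [-0.32480008 -0.20899192  0.055     ]
[265 144  19  24 346] [273.93 155.49] [ 0.43152345 -0.00141728  0.055     ]
[192 154  34  18 288] [208.97 162.14] [ 0.52134268 -0.17827439  0.055     ]
```

View pics/s2.png

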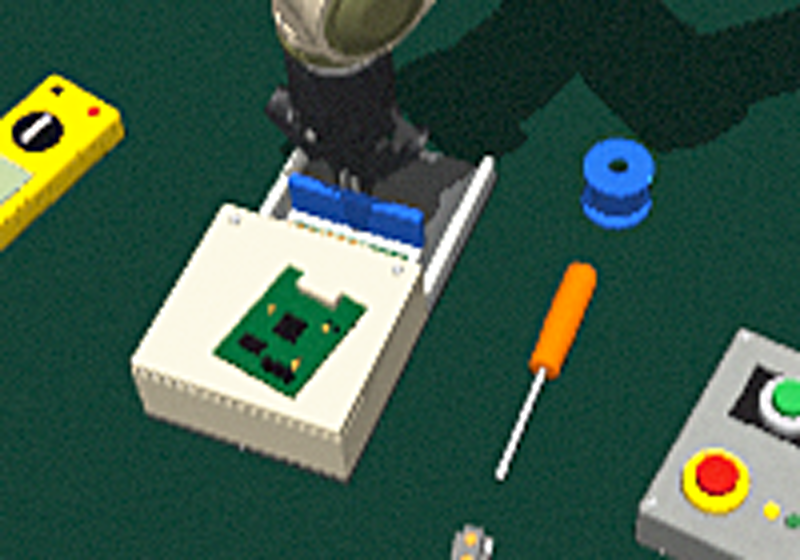

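The plate moved 89 mm and now stands against its stop with about 10 N, so the tray is home. I retreat, rise, open to about 45 mm and go over the start pair.

arm_command(
  rows="1 -15 0 0 0 0 0; 1 -15 0 0 0 0 0; 1 0 0 -40 0 0 0; 1 0 0 -40 0 0 0; 1 0 0 -40 0 0 0",
)

```text
time_s: 4.78
position: [0.4647, -0.1918, 0.172]
tool_rot: [[1.0, -0.015, 0.0], [-0.015, -1.0, 0.001], [0.0, -0.001, -1.0]]
ft_force: [0.4, 0.0, -0.5]
grip_width: 0.0002
```

arm_command(
  rows="0.47 0 0 -30 0 0 0; 0.47 11 -39 0 0 0 0; 0.47 12 -39 0 0 0 0; 0.47 12 -39 0 0 0 0; 0.47 12 -39 0 0 0 0",
)

```text
time_s: 5.2
position: [0.5147, -0.0349, 0.2008]
tool_rot: [[1.0, -0.016, 0.002], [-0.016, -1.0, 0.0], [0.002, -0.0, -1.0]]
ft_force: [0.7, -0.5, 1.3]
grip_width: 0.0451
```

arm_command(
  rows="0.47 12 -39 0 0 0 0; 0.47 12 -39 0 0 0 0; 0.47 12 -39 0 0 0 0; 0.47 12 -39 0 0 0 0; 0.47 12 -39 0 0 0 0",
)

```text
time_s: 5.62
position: [0.5775, 0.1599, 0.2006]
tool_rot: [[1.0, -0.015, 0.001], [-0.015, -1.0, 0.001], [0.001, -0.001, -1.0]]
ft_force: [0.7, -1.0, 0.2]
grip_width: 0.0453
```

arm_command(
  rows="0.47 11 -39 0 0 0 0; 0.47 0 0 0 0 0 4; 0.47 0 0 0 0 0 4; 0.47 0 0 0 0 0 0; 0.47 0 0 0 0 0 0",
)

```text
time_s: 6.03
position: [0.5887, 0.1964, 0.2003]
tool_rot: [[0.988, -0.152, 0.0], [-0.152, -0.988, 0.0], [0.0, -0.0, -1.0]]
ft_force: [-1.0, -0.2, -0.6]
grip_width: 0.0455
```

Run:
```python
from h import *; from rig import eyes,readout
s=readout.observe(); print(s["time_s"],s["position"],s["tool_rot"].round(3),s["ft_force"],s["grip_width"])
cm=eyes.camera_model("wrist"); w=eyes.get_image("wrist")[:,:,::-1]
cv2.imwrite("pics/w2.png",w)
for st,c,r in blobs(w.copy(),(60,120,120),(85,255,255)): print(st,c,ray(cm,c,.072))
R=s["tool_rot"];p=s["position"]
for a in (-.03,0,.03): print("tip proj",a,proj(cm,p+R@[0,a,.010]))
```

```text
6.0333 [0.58872498 0.19637469 0.20032863] [[ 0.988 -0.152  0.   ]
 [-0.152 -0.988  0.   ]
 [ 0.    -0.    -1.   ]] [-0.95787967 -0.19892002 -0.64387393] 0.04550543808128631
[212 179  24  13  48] [225.06 182.5 ] [0.60067245 0.22672821 0.072     ]
[270 179  26  15  57] [281.44 183.6 ] [0.59113012 0.17192453 0.072     ]
[269 192  26  14 251] [281.37 198.25] [0.57586885 0.17389416 0.072     ]
[214 201  15   4  19] [221.74 203.42] [0.57948025 0.23425422 0.072     ]
tip proj -0.03 [205.02039449 253.0304718 ]
tip proj 0 [256.9243846  253.05295182]
tip proj 0.03 [308.83743437 253.07543576]
```

View pics/w2.png

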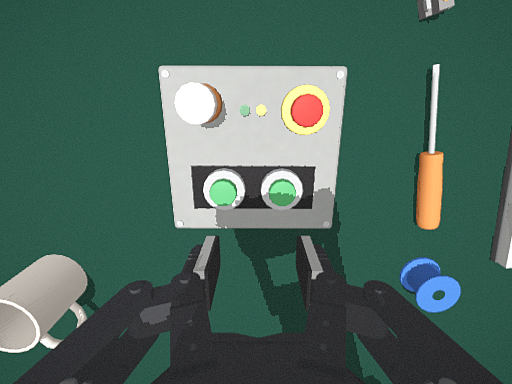

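The wrist view shows the caps at (223,192) and (282,192), level with the jaw axis, and the fingers straddle them symmetrically. The midpoint works out at (0.587, 0.202), which matches the top view. I centre and descend.

arm_command(
  rows="0.47 -2.5 -5.5 20 0 0 0; 0.47 0 0 30 0 0 0; 0.47 0 0 30 0 0 0; 0.47 0 0 8 0 0 0; 0.47 0 0 0 0 0 0",
)

```text
time_s: 6.5
position: [0.5862, 0.2015, 0.1105]
tool_rot: [[0.988, -0.154, -0.004], [-0.154, -0.988, -0.0], [-0.004, 0.001, -1.0]]
ft_force: [0.7, -0.2, -0.5]
grip_width: 0.0451
```

Run:
```python
from h import *; from rig import eyes,readout
s=readout.observe(); print(s["time_s"],s["position"],s["tool_rot"].round(3),s["ft_force"],s["grip_width"])
w=eyes.get_image("wrist")[:,:,::-1]; t=eyes.get_image("scene")[:,:,::-1][150:280,250:400]
cm=eyes.camera_model("scene"); R=s["tool_rot"];p=s["position"]
print([proj(cm,np.array(q)).round(1)-[250,150] for q in ((.5915,.232,.072),(.582,.173,.072))])
cv2.imwrite("pics/w3.png",np.hstack([cv2.resize(w[130:384,90:430],(400,300)),cv2.resize(t,(400,300),interpolation=cv2.INTER_CUBIC)]))
```

```text
6.5 [0.58621142 0.20148142 0.11054315] [[ 0.988 -0.154 -0.004]
 [-0.154 -0.988 -0.   ]
 [-0.004  0.001 -1.   ]] [ 0.74942909 -0.21223382 -0.4542392 ] 0.04512780772348907
[array([88. , 67.5]), array([67.8, 58.6])]
```

View pics/w3.png

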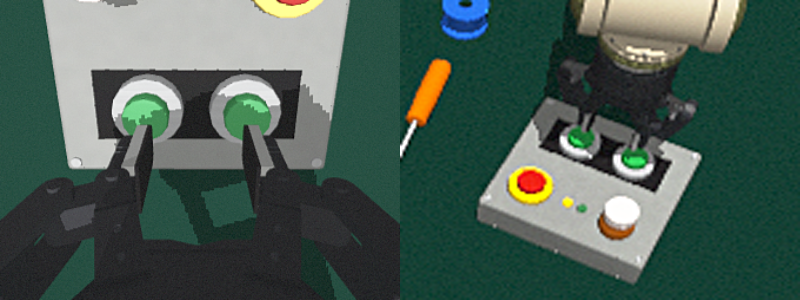

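Both fingertips stand over the green caps in the wrist and scene views, clear of the stop and the jar. I press slowly.

arm_command(
  rows="0.47 0 0 3 0 0 0; 0.47 0 0 3 0 0 0; 0.47 0 0 2 0 0 0; 0.47 0 0 2 0 0 0; 0.47 0 0 2 0 0 0",
)

```text
time_s: 7.02
position: [0.5871, 0.202, 0.1004]
tool_rot: [[0.988, -0.154, 0.0], [-0.154, -0.988, 0.0], [0.0, -0.0, -1.0]]
ft_force: [0.3, -0.3, -0.2]
grip_width: 0.0457
```

arm_command(
  rows="0.47 0 0 2 0 0 0; 0.47 0 0 2 0 0 0; 0.47 0 0 2 0 0 0; 0.47 0 0 1 0 0 0; 0.47 0 0 1 0 0 0",
)

```text
time_s: 7.43
position: [0.587, 0.202, 0.0922]
tool_rot: [[0.988, -0.154, -0.0], [-0.154, -0.988, -0.0], [-0.0, 0.0, -1.0]]
ft_force: [-0.3, 0.8, 0.9]
grip_width: 0.0448
```

arm_command(
  rows="0.47 0 0 1 0 0 0; 0.47 0 0 1 0 0 0; 0.47 0 0 1 0 0 0; 0.47 0 0 1 0 0 0; 0.47 0 0 1 0 0 0",
)

```text
time_s: 7.85
position: [0.587, 0.202, 0.0873]
tool_rot: [[0.988, -0.154, 0.0], [-0.154, -0.988, 0.0], [0.0, -0.0, -1.0]]
ft_force: [-0.1, 0.0, 0.5]
grip_width: 0.0453
```

arm_command(
  rows="0.47 0 0 1 0 0 0; 0.47 0 0 1 0 0 0; 0.47 0 0 1 0 0 0; 0.47 0 0 0 0 0 0; 0.47 0 0 0 0 0 0",
)

```text
time_s: 8.27
position: [0.5871, 0.202, 0.0847]
tool_rot: [[0.988, -0.154, 0.0], [-0.154, -0.988, 0.0], [0.0, -0.0, -1.0]]
ft_force: [-2.2, -0.5, 4.3]
grip_width: 0.0453
```

arm_command(
  rows="0.47 0 0 1 0 0 0; 0.47 0 0 1 0 0 0; 0.47 0 0 1 0 0 0; 0.47 0 0 1 0 0 0; 0.47 0 0 0 0 0 0",
)

```text
time_s: 8.68
position: [0.5871, 0.202, 0.0811]
tool_rot: [[0.988, -0.154, 0.001], [-0.154, -0.988, 0.0], [0.001, -0.0, -1.0]]
ft_force: [-2.4, 0.1, 10.2]
grip_width: 0.0453
```

arm_command(
  rows="0.47 0 0 1 0 0 0; 0.47 0 0 1 0 0 0; 0.47 0 0 1 0 0 0; 0.47 0 0 0 0 0 0; 0.47 0 0 0 0 0 0",
)

```text
time_s: 9.1
position: [0.5871, 0.2021, 0.0806]
tool_rot: [[0.988, -0.154, 0.002], [-0.154, -0.988, 0.0], [0.002, -0.0, -1.0]]
ft_force: [-9.2, -2.7, 26.2]
grip_width: 0.0454
```

The descent stopped at z of about 80.6 mm with 26 N, after roughly 6 mm of travel. I check the balance and take a picture while holding.

Run:
```python
from h import *; from rig import eyes,readout
s=readout.observe(); print(s["time_s"],s["ft_force"],s["wrist_torque"],s["tool_rot"].T@s["wrist_torque"])
w=eyes.get_image("wrist")[:,:,::-1]; t=eyes.get_image("scene")[:,:,::-1][185:255,280:370]
cv2.imwrite("pics/w4.png",np.hstack([cv2.resize(w[130:384,90:430],(400,300)),cv2.resize(t,(386,300),interpolation=cv2.INTER_CUBIC)]))
```

```text
9.1 [-9.19977994 -2.70033218 26.22577861] [-0.35646572  1.71387732 -0.01267729] [-0.61578373 -1.63868055  0.01185039]
```

View pics/w4.png

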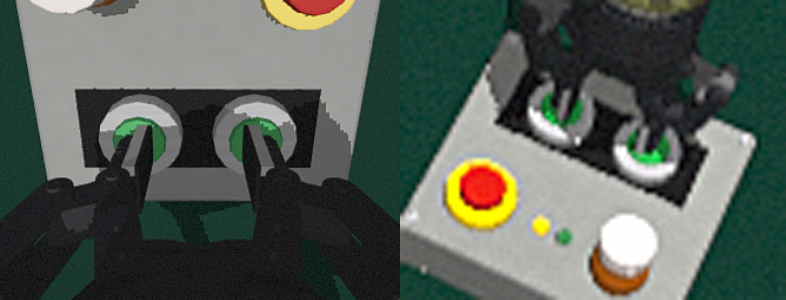

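arm_command(
  rows="0.47 0 0 0 0 0 0; 0.47 0 0 0 0 0 0; 0.47 0 0 0 0 0 0; 0.47 0 0 0 0 0 0; 0.47 0 0 0 0 0 0",
)

```text
time_s: 9.62
position: [0.5871, 0.2021, 0.0806]
tool_rot: [[0.988, -0.154, 0.002], [-0.154, -0.988, 0.0], [0.002, -0.0, -1.0]]
ft_force: [-10.6, -1.8, 26.5]
grip_width: 0.0452
```

arm_command(
  rows="0.47 0 0 0 0 0 0; 0.47 0 0 0 0 0 0; 0.47 0 0 0 0 0 0; 0.47 0 0 0 0 0 0; 0.47 0 0 0 0 0 0",
)

```text
time_s: 10.03
position: [0.5872, 0.2021, 0.0806]
tool_rot: [[0.988, -0.154, 0.003], [-0.154, -0.988, 0.0], [0.002, -0.0, -1.0]]
ft_force: [-10.6, -1.9, 26.2]
grip_width: 0.0451
```

arm_command(
  rows="0.47 0 0 0 0 0 0; 0.47 0 0 0 0 0 0; 0.47 0 0 0 0 0 0; 0.47 0 0 0 0 0 0; 0.47 0 0 0 0 0 0",
)

```text
time_s: 10.45
position: [0.5872, 0.2021, 0.0806]
tool_rot: [[0.988, -0.154, 0.003], [-0.154, -0.988, 0.0], [0.002, -0.0, -1.0]]
ft_force: [-9.8, -2.1, 27.0]
grip_width: 0.0453
```

arm_command(
  rows="0.47 0 0 0 0 0 0; 0.47 0 0 0 0 0 0; 0.47 0 0 0 0 0 0; 0.47 0 0 0 0 0 0; 0.47 0 0 0 0 0 0",
)

```text
time_s: 10.87
position: [0.5871, 0.2021, 0.0806]
tool_rot: [[0.988, -0.154, 0.003], [-0.154, -0.988, 0.0], [0.002, -0.0, -1.0]]
ft_force: [-10.0, -3.2, 25.8]
grip_width: 0.0454
```

arm_command(
  rows="0.47 0 0 0 0 0 0; 0.47 0 0 0 0 0 0; 0.47 0 0 0 0 0 0; 0.47 0 0 0 0 0 0; 0.47 0 0 0 0 0 0",
)

```text
time_s: 11.28
position: [0.5871, 0.2021, 0.0806]
tool_rot: [[0.988, -0.154, 0.002], [-0.154, -0.988, 0.0], [0.002, -0.0, -1.0]]
ft_force: [-8.7, -3.1, 26.4]
grip_width: 0.0451
```

arm_command(
  rows="0.47 0 0 0 0 0 0; 0.47 0 0 0 0 0 0; 0.47 0 0 0 0 0 0; 0.47 0 0 0 0 0 0; 0.47 0 0 0 0 0 0",
)

```text
time_s: 11.7
position: [0.5871, 0.2021, 0.0806]
tool_rot: [[0.988, -0.154, 0.002], [-0.154, -0.988, 0.0], [0.002, -0.0, -1.0]]
ft_force: [-9.8, -2.0, 27.2]
grip_width: 0.0453
```

arm_command(
  rows="0.47 0 0 0 0 0 0; 0.47 0 0 0 0 0 0; 0.47 0 0 0 0 0 0; 0.47 0 0 0 0 0 0; 0.47 0 0 0 0 0 0",
)

```text
time_s: 12.12
position: [0.5871, 0.2021, 0.0806]
tool_rot: [[0.988, -0.154, 0.002], [-0.154, -0.988, 0.0], [0.002, -0.0, -1.0]]
ft_force: [-9.4, -1.9, 26.5]
grip_width: 0.0452
```

arm_command(
  rows="0.47 0 0 0 0 0 0; 0.47 0 0 0 0 0 0; 0.47 0 0 0 0 0 0; 0.47 0 0 0 0 0 0; 0.47 0 0 0 0 0 0",
)

```text
time_s: 12.53
position: [0.5872, 0.2021, 0.0806]
tool_rot: [[0.988, -0.154, 0.003], [-0.154, -0.988, 0.0], [0.002, -0.0, -1.0]]
ft_force: [-10.6, -2.4, 26.4]
grip_width: 0.0451
```

arm_command(
  rows="0.47 0 0 0 0 0 0; 0.47 0 0 0 0 0 0; 0.47 0 0 0 0 0 0; 0.47 0 0 0 0 0 0; 0.47 0 0 0 0 0 0",
)

```text
time_s: 12.95
position: [0.5871, 0.2021, 0.0806]
tool_rot: [[0.988, -0.154, 0.002], [-0.154, -0.988, 0.0], [0.002, -0.0, -1.0]]
ft_force: [-9.9, -2.5, 25.6]
grip_width: 0.0456
```

Both fingertips sit on sunken caps and the hold lasted over 3.8 s with a steady 26 N. I release straight up.

arm_command(
  rows="0.47 0 0 -2 0 0 0; 0.47 0 0 -3 0 0 0; 0.47 0 0 -4 0 0 0; 0.47 0 0 -5 0 0 0; 0.47 0 0 -10 0 0 0",
)

```text
time_s: 13.37
position: [0.5865, 0.2019, 0.1007]
tool_rot: [[0.988, -0.154, -0.002], [-0.154, -0.988, -0.0], [-0.002, 0.001, -1.0]]
ft_force: [0.6, -0.5, -0.7]
grip_width: 0.0453
```

arm_command(
  rows="0.47 0 0 -30 0 0 0; 0.47 0 0 -40 0 0 0; 0.47 -20 0 -30 0 0 0; 0.47 -20 0 0 0 0 0; 0.47 0 0 0 0 0 0",
)

```text
time_s: 13.78
position: [0.5456, 0.209, 0.2039]
tool_rot: [[0.988, -0.153, 0.003], [-0.153, -0.988, 0.001], [0.002, -0.001, -1.0]]
ft_force: [-0.4, 0.9, -0.3]
grip_width: 0.0452
```

Run:
```python
from h import *; from rig import eyes,readout
s=readout.observe(); print(s["time_s"],s["position"],s["ft_force"])
w=eyes.get_image("scene")[:,:,::-1]; cv2.imwrite("pics/end.png",cv2.resize(w,(800,600),interpolation=cv2.INTER_CUBIC))
cm=eyes.camera_model("scene")
for st,c,r in blobs(w.copy(),(60,120,120),(85,255,255)): print("g",st,c)
for st,c,r in blobs(w.copy(),(100,180,60),(120,255,255)): print("b",st,c,ray(cm,c,.055))
```

```text
13.7833 [0.54555045 0.20896282 0.20390191] [-0.40405266  0.85900528 -0.25533766]
g [313 205  10   9  64] [317.66 208.89]
g [334 214   9   9  68] [337.87 217.84]
b [230   0  71   8 308] [274.79   2.33] [-0.32597223 -0.24014275  0.055     ]
b [265 144  19  24 344] [273.92 155.5 ] [ 0.43157065 -0.00143417  0.055     ]
b [192 154  34  18 287] [208.93 162.15] [ 0.52141816 -0.17837352  0.055     ]
```

View pics/end.png

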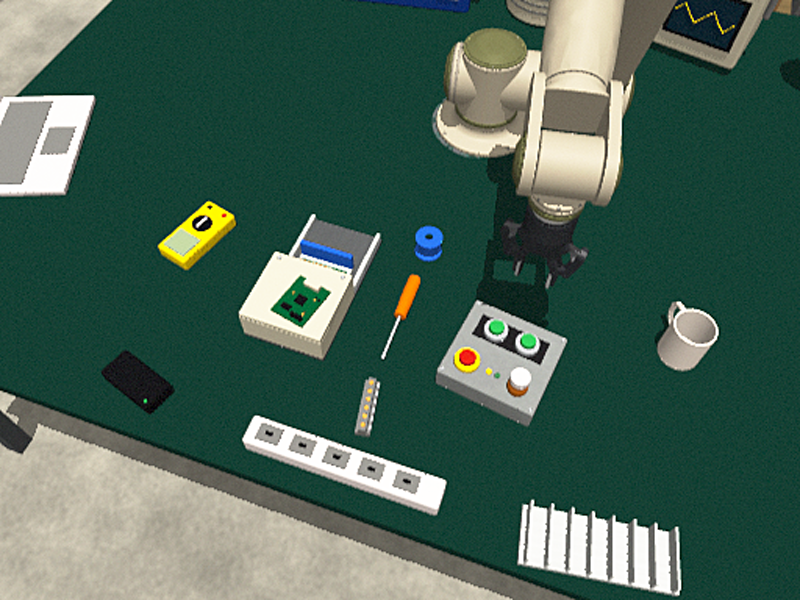

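The final view shows the caps back at their starting pixels, the tray home and nothing else moved. I hand in.

```bash
python3 -c "
from rig import env; print(env.close_job())"
```

```text
the job is handed in; nothing more can be done
None
```

The job is done and handed in at about 13.8 s of the 56 s allowed; the hand-in reports no verdict.

- **Tray:** I pushed the blue front in with the shut fingertips. It moved about 89 mm in the scene camera and then stood against its stop at about 10 N. It was still there in the last picture.
- **Start buttons:** I pressed both together with the fingers opened to 45 mm. They stopped after about 6 mm of travel and held a steady 26 N for over 3.8 s. The picture during the hold showed one fingertip on each sunken cap.
- **Release and surroundings:** After letting go, both green caps were back within 0.2 pixels of where they started. The wrist force was near zero, and the arm stood clear of everything. The stop button, the jar and the other loose things looked unmoved in the last picture; I measured only the spool.

None of these checks failed or disagreed.

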